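Pack the tea gift tray

TASK

Pack the gift tray with the three small tea tins: stand each one upright on the floor of the pocket of its own shape, the round tin in the round pocket, the square tin in the square pocket and the oblong tin in the oblong pocket. The three large tins of the same look do not belong in the set: leave them standing where they are.

Things in the scene. Friction and masses are not known exactly. Their poses are not given: they have to be found in the camera images.
- round_small_mid (a point): small round tea tin, 46 mm diameter, 64 mm tall, 55 to 115 g, black lacquer with two thin brass bands and a brass line round the lid; loose, stands upright on the counter. This point is its centre, half-way up (32 mm above its underside); its z axis points up
- square_small_mid (a point): small square tea tin, 44 x 44 mm, 64 mm tall, 55 to 115 g, black lacquer with two thin brass bands and a brass line round the lid; loose, stands upright on the counter. This point is its centre, half-way up (32 mm above its underside); its z axis points up, x and y are square to its sides
- oblong_small_mid (a point): small oblong tea tin, 62 mm (its own x) x 34 mm (its own y), 64 mm tall, 55 to 115 g, black lacquer with two thin brass bands and a brass line round the lid; loose, stands upright on the counter. This point is its centre, half-way up (32 mm above its underside); its z axis points up, x and y are square to its sides
- round_large_mid (a point): large round tea tin, 72 mm diameter, 84 mm tall, 220 g, the same finish as the small ones but bigger, a look-alike that does not belong in the tray; loose, stands upright on the counter. This point is its centre, half-way up (42 mm above its underside)
- square_large_mid (a point): large square tea tin, 68 x 68 mm, 84 mm tall, 220 g, the same finish as the small ones but bigger, a look-alike that does not belong in the tray; loose, stands upright on the counter. This point is its centre, half-way up (42 mm above its underside)
- oblong_large_mid (a point): large oblong tea tin, 86 mm (its own x) x 50 mm (its own y), 84 mm tall, 220 g, the same finish as the small ones but bigger, a look-alike that does not belong in the tray; loose, stands upright on the counter. This point is its centre, half-way up (42 mm above its underside)
- pocket_round_floor (a point): round pocket of the gift tray: a 92 x 92 mm brown card insert with a round hole 66 mm across, 20 mm deep. This point is the centre of the pocket's floor, 12 mm above the counter; z up. The three inserts stand side by side in any sequence, 92.5 mm apart in a row along their own x, in a fixed dark wooden tray 294 x 108 mm whose 8 mm rim stands 34 mm above the counter (2 mm higher than the inserts)
- pocket_square_floor (a point): square pocket of the gift tray: a 92 x 92 mm brown card insert with a square hole 64 x 64 mm, its sides along its own x and y, 20 mm deep. This point is the centre of the pocket's floor, 12 mm above the counter; z up. The three inserts stand side by side in any sequence, 92.5 mm apart in a row along their own x, in a fixed dark wooden tray 294 x 108 mm whose 8 mm rim stands 34 mm above the counter (2 mm higher than the inserts)
- pocket_oblong_floor (a point): oblong pocket of the gift tray: a 92 x 92 mm brown card insert with an oblong hole 80 mm (its own x) x 50 mm (its own y), 20 mm deep. This point is the centre of the pocket's floor, 12 mm above the counter; z up. The three inserts stand side by side in any sequence, 92.5 mm apart in a row along their own x, in a fixed dark wooden tray 294 x 108 mm whose 8 mm rim stands 34 mm above the counter (2 mm higher than the inserts)

How it is judged:
At the end, for the whole second after the job is handed in: Each small tin stands in the pocket of its own shape: centre within 17 mm of the pocket's centre seen from above, its underside on the pocket's floor (within 5 mm), upright within 0.1 rad, at rest. Each large tin is upright within 20 mm of where it started (horizontal distance between round_small_mid and pocket_round_floor below 0.017 m and z of round_small_mid in the frame of pocket_round_floor between 0.027 and 0.037 m and angle between each of round_small_mid, square_small_mid, oblong_small_mid, round_large_mid, square_large_mid, oblong_large_mid's own z axis and vertical below 0.1 rad and linear speed of each of round_small, square_small, oblong_small below 0.02 m/s and horizontal distance between square_small_mid and pocket_square_floor below 0.017 m and z of square_small_mid in the frame of pocket_square_floor between 0.027 and 0.037 m and horizontal distance between oblong_small_mid and pocket_oblong_floor below 0.017 m and z of oblong_small_mid in the frame of pocket_oblong_floor between 0.027 and 0.037 m and distance of each of round_large_mid, square_large_mid, oblong_large_mid from where it was at the start of the episode below 0.02 m); the robot touches nothing.
It fails at once if the large round tin is shifted by more than 20 mm or tipped (distance of round_large_mid from where it was at the start of the episode above 0.02 m or angle between round_large_mid's own z axis and vertical above 0.25 rad).
It fails at once if the large square tin is shifted by more than 20 mm or tipped (distance of square_large_mid from where it was at the start of the episode above 0.02 m or angle between square_large_mid's own z axis and vertical above 0.25 rad).
It fails at once if the large oblong tin is shifted by more than 20 mm or tipped (distance of oblong_large_mid from where it was at the start of the episode above 0.02 m or angle between oblong_large_mid's own z axis and vertical above 0.25 rad).
It also fails if it takes over 96 s, if anything falls off the work surface, if the arm or the gripper's body presses on something with over 40 N, if the wrist force passes 120 N, or if a joint passes its speed limit or range.

ROBOT

A 7-joint arm with a two-finger parallel gripper is mounted at the origin on the work surface. World frame = base frame: x ahead of the robot, y to its left, z up, the work surface at z = 0. Lengths are in m, angles in rad, forces in N, time in s.
With the tool pointing down it reaches from about 0.4 to 0.925 m from the base axis. Payload 5.6 kg.
Tool frame: the origin (TCP) lies between the finger pads; the fingertips stand 25 mm ahead of it and the grasp point (between the pads) lies 6 mm ahead of it; z points along the fingers, y is the line along which they close (so a half turn about z gives the same grasp; the last joint's range is limited). The gripper opens to 85 mm and grips with 20 to 120 N. Pads are 22 mm wide; open, the fingers measure 114 mm over their backs; the gripper's body (76 mm by 85 mm) begins 54 mm behind the grasp point. The pads swing forward as they close: fully open they stand 13 mm farther back than shut.
Start: joints at [1.202, 0.468, -0.012, 1.603, 0.006, 1.071, -0.056], TCP at [0.208, -0.616, 0.23] pointing down, gripper open.
Joint ranges: [-2.53, 2.53], [-0.31, 2.02], [-1.57, 1.55], [0.28, 2.44], [-1.29, 4.43], [0.15, 1.84], [-2.92, 2.92]. Speed limits (rad/s): [2.57, 2.57, 3.14, 3.14, 3.14, 3.14, 3.14].

INTERFACE

Orientations are given as [roll, pitch, yaw] about the fixed x, y, z axes, in that order (R = Rz(yaw) Ry(pitch) Rx(roll)).
In Python, from cell import observe, camera, hand_in gives the robot as it stands.
- The arm moves only by the tool apply_moves, never from a script. Its argument "increments" is text: rows parted by semicolons, each of 5 numbers parted by spaces: the shift along the tool's x, y, z in cm, then the turn about the tool's z in rad, then the gripper command: -1 is shut, 1 is fully open, values between are in proportion. In form: x y z twist gripper; .... A call has 1 to 20 rows; each row shifts and turns the commanded pose from where the row before left it, along the tool's axes as they then stand; what a row does not reach is not made up. A row lasts 1/10 s, in which the tool goes at most 50 mm and 8.59 degrees, less where a joint would pass 70% of its speed; a pose out of reach is approached as far as the arm can. A call is refused whole if a number of a shift passes 5 or a number of a turn 0.15, either way. A call with a gripper value outside its range is refused whole. The fingers move at their own pace and stop on an object; "force" is the grip in N (left out, the last holds). Time passes only in rows, so rows that do not move let the fingers close. It gives the time, the measured TCP pose, the force, the opening and the grip force at its end, in the units of the state.
- observe(): the state, without advancing time (a new reading comes with each control period).
- camera(name): name is "side" or "top" or "wrist"; returns a dict with "pixels" (480x640x3 uint8, red, green, blue), "fx", "fy", "cx", "cy" (pixels), "k1" (the pictures are not rectified: a ray, as slopes to the right and down, at radius r is drawn at 1 + k1 r^2 times it, then the intrinsics apply), "position" and "attitude" of the camera in the world. Camera axes: x right, y down, z forward; pixel columns grow to the right and rows downward; lengths in m; the calibration is good to about 2 mm. A picture is of the moment at which its call begins. There is no depth.
- hand_in(): hands the job in; it is judged then, once.
The state is a dict: "t": time; "q": joint angles; "joint_vel": joint speeds; "effort": joint torques, N m; "tool_pos": TCP position; "tool_rot": TCP orientation; "ft_force": force on the tool from outside, world axes, zero at the start; "torque": the same for the moment, N m; "opening": opening from 0.0 (shut) to 1.0 (fully open); "finger_force": force on a finger pad.
Only numpy, scipy, OpenCV 4.12 (cv2) and the standard library are available. Lean on these libraries where they do the work, as an engineer would, in place of code of your own. Each camera call takes 0.05 s, during which the arm holds its last target. There are 200 camera calls.

## Working session

There is one attempt and no reset: what is moved stays moved. The work goes in short steps, Python scripts to look and compute and a tool call to move; the robot and the scene stay as the last step left them, time stands still between calls to the robot, and variables do not carry over. Pictures are saved under pics/ and viewed, at most 14 in all, crops included, and the job is handed in when it is done.

Besides the shell and the picture viewer there is one more tool, called after "Call:" as name(argument=value, ...) on one line, values as JSON. apply_moves: Moves the arm, as the interface text tells. Its arguments: {"type":"object","properties":{"increments":{"type":"string"},"force":{"type":"number"}},"required":["increments"]}

```bash
mkdir -p pics; ls
python3 - <<'E'
from cell import observe,camera
import cv2,pickle
o=observe();print(o['t'],o['tool_pos'],o['tool_rot'],o['opening'])
for n in("top","side"):
    c=camera(n);print(n,{k:v for k,v in c.items() if k!='pixels'});pickle.dump(c,open(f'{n}.pkl','wb'))
    cv2.imwrite(f'pics/{n}0.png',c['pixels'][:,:,::-1])
E
```

```text
pics
0.0 [ 0.20782638 -0.6152853   0.22862483] [-3.13980260e+00  1.02774548e-04  3.25760842e-01] 1.000186540471467
top {'fx': 544.7053192253477, 'fy': 544.7053192253477, 'cx': 312.35539841103, 'cy': 240.99449298822938, 'k1': -0.11929884130937438, 'position': array([ 0.43871049, -0.01150381,  0.95813699]), 'attitude': array([-3.0334839 , -0.01774642, -1.58442071])}
side {'fx': 505.31372298983473, 'fy': 505.31372298983473, 'cx': 319.3298979404896, 'cy': 235.79589171891553, 'k1': -0.14244791521298666, 'position': array([ 0.26917937, -0.59054016,  0.78710691]), 'attitude': array([-2.40807662,  0.01619746, -0.46221956])}
```

View pics/top0.png

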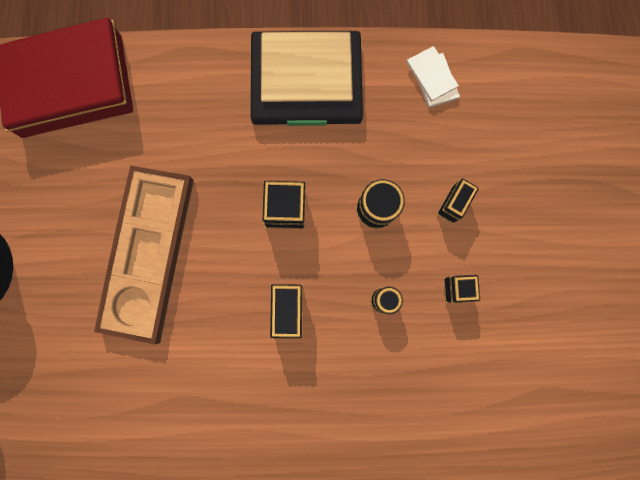

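View pics/side0.png

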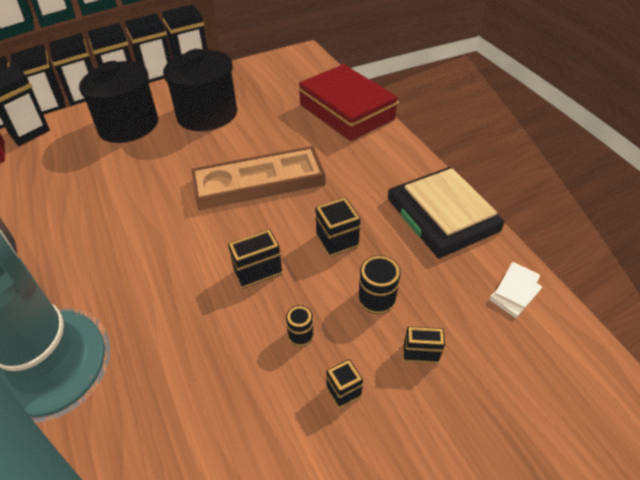

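The top view shows the small round tin at (388,300), the small square at (465,288) and the small oblong at (460,199). The large tins are at (284,203), (381,202) and (286,311). The tray is centred near (145,255), with pockets from the top: square (155,200), oblong (145,252), round (132,306). The side view at far left to right agrees: round, oblong, square.

```bash
cat > h.py <<'E'
import numpy as np,cv2
from scipy.spatial.transform import Rotation as Rn
def cast(c,px,z):
    K=np.array([[c['fx'],0,c['cx']],[0,c['fy'],c['cy']],[0,0,1.]])
    n=cv2.undistortPoints(np.float64(px).reshape(-1,1,2),K,np.array([c['k1'],0,0,0.]))[:,0]
    d=np.c_[n,np.ones(len(n))]@Rn.from_euler('xyz',c['attitude']).as_matrix().T
    p=np.array(c['position']);return (p+d*((z-p[2])/d[:,2])[:,None])
def lids(c,z):   # inner dark faces enclosed by brass
    im=c['pixels'][:,:,::-1];hsv=cv2.cvtColor(im,cv2.COLOR_BGR2HSV)
    m=cv2.inRange(im,(0,0,0),(60,60,60))
    cs,_=cv2.findContours(m,cv2.RETR_EXTERNAL,cv2.CHAIN_APPROX_NONE)
    out=[]
    for k in cs:
        if cv2.contourArea(k)<60: continue
        w=cast(c,k[:,0],z)[:,:2].astype(np.float32)
        out.append((k[:,0].mean(0).round(),cv2.contourArea(k),cv2.minAreaRect(w*1000)))
    return out
E
python3 - <<'E'
import pickle,numpy as np,cv2
from h import *
np.set_printoptions(suppress=True,precision=4)
for n in('top','side'):
    c=pickle.load(open(n+'.pkl','rb'))
    print(n)
    for p,a,r in lids(c,.064):
        if a<3000: print(p,a,np.round(r[0],1),np.round(r[1],1),round(r[2],1))
    im=c['pixels'][:,:,::-1]; 
    if n=='top':
        for q in [(110,300),(150,185),(180,200),(220,250),(155,200),(132,306)]: print(q,im[q[1],q[0]])
        cv2.imwrite('pics/crop.png',cv2.resize(im[150:350,80:500],None,fx=1.9,fy=1.9,interpolation=cv2.INTER_CUBIC))
    else: 
        for q in [(210,190),(240,175)]: print(q,im[q[1],q[0]])
E
```

```text
top
[389. 300.] 223.0 [ 436.6 -153.3] [27.8 28.1] 43.6
[285. 311.] 873.0 [421.3  16.7] [34.3 71.5] 89.4
[466. 288.] 232.0 [ 454.  -283.3] [27.3 26.6] 89.0
[448. 290.] 82.5 [ 452.1 -251.6] [38.3  7.5] 2.4
[  4. 267.] 529.0 [498.1 491.6] [109.1  22.3] 2.4
[289. 221.] 212.5 [578.7  19.4] [66.3 38.6] 89.3
[370. 215.] 143.0 [ 580.3 -128.3] [68.1 39.7] 50.8
[462. 198.] 241.5 [ 606.7 -283.5] [17.9 45.5] 57.8
[283. 201.] 930.0 [603.7  18.9] [52.9 52.6] 87.5
[447. 205.] 88.5 [ 598.4 -255.9] [30.6 63.4] 89.0
[383. 200.] 831.5 [ 603.3 -147.1] [55.8 54.4] 89.5
[174. 261.] 406.0 [507.2 200.2] [  6.5 278.6] 78.9
(110, 300) [103 156 216]
(150, 185) [ 86 129 179]
(180, 200) [ 59  87 133]
(220, 250) [ 69 107 172]
(155, 200) [109 165 223]
(132, 306) [105 159 219]
side
[342. 394.] 189.0 [ 435.2 -308.1] [32.3 52.9] 51.2
[342. 385.] 66.0 [ 442.  -294.7] [29.5 54.7] 48.3
[344. 374.] 211.5 [ 454.1 -279.4] [25.  24.7] 1.6
[419. 353.] 273.0 [ 579.2 -305.1] [30.1 59.6] 41.9
[426. 335.] 168.5 [ 607.1 -279.7] [14.4 42.9] 58.8
[420. 344.] 92.5 [ 592.1 -291.5] [25.8 63.2] 36.5
[300. 336.] 163.5 [ 421.8 -186.6] [2
[... 221 characters left out ...]
57. 270.] 612.5 [412.9 -28.4] [47.5 85.1] 78.6
[254. 257.] 217.5 [420.5   5.2] [32.  87.9] 74.5
[253. 244.] 371.0 [427.2  36.8] [29.3 68.4] 88.7
[336. 238.] 548.5 [571.1 -21.9] [73.7 89.5] 47.6
[336. 225.] 183.5 [588.4  10.6] [52.7 88.8] 45.5
[337. 212.] 374.0 [609.9  38.9] [47.7 48.9] 87.9
[442. 224.] 2197.5 [807.  -51.9] [173.7 201.4] 0.2
[67. 47.] 648.0 [ 186.1 1127.7] [166.9 115.1] 89.5
[106.  36.] 632.0 [ 320.1 1128.8] [167.6 115.1] 89.5
[182.  16.] 609.5 [ 584.4 1127.7] [121.7 164.3] 0.6
[95.  6.] 357.5 [ 329.7 1445.6] [185.2 136.3] 89.8
[52. 13.] 488.5 [ 165.6 1529.4] [145.3 354.9] 5.2
[19. 22.] 517.0 [  22.2 1550.8] [392.3 128.8] 88.3
(210, 190) [106 166 224]
(240, 175) [ 87 133 186]
```

View pics/crop.png

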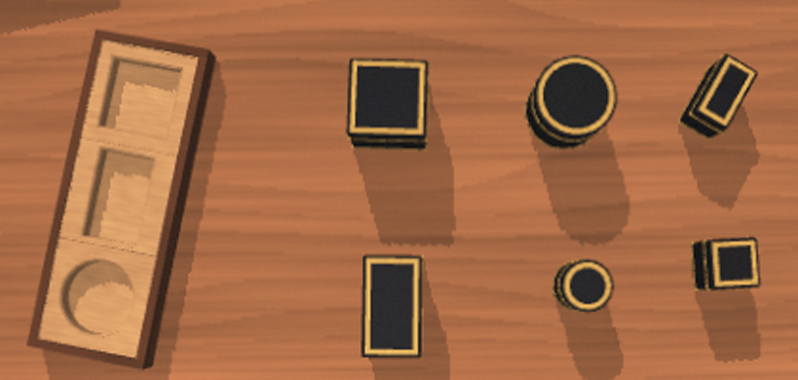

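Run:
```python
import pickle,numpy as np,cv2
from h import *
np.set_printoptions(suppress=True,precision=4)
for n,roi in(('top',(80,150,210,360)),('side',(180,140,335,215))):
    c=pickle.load(open(n+'.pkl','rb'));im=c['pixels'][:,:,::-1]
    hsv=cv2.cvtColor(cv2.medianBlur(np.ascontiguousarray(im),3),cv2.COLOR_BGR2HSV)
    m=cv2.inRange(hsv,(11,60,80),(25,142,255));k=np.zeros_like(m);x,y,X,Y=roi;k[y:Y,x:X]=255
    m=cv2.morphologyEx(m&k,cv2.MORPH_OPEN,np.ones((3,3)))
    cs,_=cv2.findContours(m,cv2.RETR_EXTERNAL,cv2.CHAIN_APPROX_NONE);b=max(cs,key=cv2.contourArea)
    r=cv2.minAreaRect(cast(c,b[:,0],.032)[:,:2].astype(np.float32)*1000);print(n,cv2.contourArea(b),r)
    ctr=np.array(r[0]);a=np.deg2rad(r[2]+(90 if r[1][1]>r[1][0] else 0));u=np.array([np.cos(a),np.sin(a)])
    for s in(-92.5,0,92.5): print(ctr+s*u,end=' ')
    print(np.rad2deg(a))
```

```text
top 8403.5 ((522.0892333984375, 264.60107421875), (94.37737274169922, 279.90277099609375), 79.02540588378906)
[612.8976 246.9915] [522.0892 264.6011] [431.2809 282.2106] 169.02540588378906
side 3282.0 ((520.0505981445312, 252.58499145507812), (138.7915802001953, 282.3983459472656), 78.8333740234375)
[610.7994 234.6712] [520.0506 252.585 ] [429.3018 270.4988] 168.8333740234375
```

The large tins also serve as a check: the pairs of views agree to a few mm, and the card measures 94x280 mm against a true 92x277. Go for the square tin at (0.454, -0.281).

Call:
apply_moves(increments="0 0 0 0.11 1;0 0 0 0.11 1;0 0 0 0.106 1;1.9 -2.6 0 0 1;1.9 -2.6 0 0 1;1.9 -2.6 0 0 1;1.9 -2.6 0 0 1;1.9 -2.6 0 0 1;1.9 -2.6 0 0 1;1.9 -2.6 0 0 1;1.9 -2.6 0 0 1;1.9 -2.6 0 0 1;1.9 -2.6 0 0 1;1.9 -2.6 0 0 1;1.9 -2.6 0 0 1;1.8 -2.2 0 0 1;0 0 0 0 1;0 0 0 0 1", force=40)

```text
t: 1.9
tool_pos: [0.454, -0.2816, 0.2292]
tool_rot: [-3.142, 0.001, 0.001]
ft_force: [0.0, -0.4, -1.0]
opening: 0.995
finger_force: 0.0
```

Run:
```python
from cell import camera
from h import *
c=camera('wrist');cv2.imwrite('pics/w1.png',c['pixels'][:,:,::-1])
print(c['position'])
for p,a,r in lids(c,.064): print(p,a,np.round(r[0],1),np.round(r[1],1),round(r[2],1))
```

```text
[ 0.52400704 -0.2827933   0.37432734]
[156. 475.] 112.0 [152.6 -95.9] [12.3 28.2] 41.6
[445. 453.] 275.5 [ 188.3 -422.3] [70.6 12.7] 58.3
[270. 458.] 649.5 [ 184.  -232.6] [71.9 30.9] 22.3
[198. 451.] 592.0 [ 190.3 -148.8] [19.4 81.5] 32.8
[578. 437.] 3997.0 [ 196.3 -570.9] [222.9  74.7] 42.1
[ 62. 430.] 4204.5 [200.1   0.9] [ 75.  234.1] 48.2
[186. 364.] 248.5 [ 303.3 -146. ] [44.5 18.2] 30.7
[  3. 276.] 195.5 [399.5  20.8] [10.3 47.2] 75.3
[ 16. 257.] 1682.5 [417.    3.8] [24.9 95.5] 84.4
[ 41. 235.] 3174.0 [433.2 -29.1] [89.9 58.1] 13.1
[191.  59.] 635.5 [ 587.4 -179.6] [29.4 58. ] 71.8
[20. 59.] 3142.0 [590.5 -38.7] [40.  67.3] 78.8
[172.  49.] 725.5 [ 594.7 -164.5] [25.8 66.5] 75.1
[132.  37.] 3354.5 [ 609.4 -131.2] [51.3 60.7] 22.0
```

View pics/w1.png

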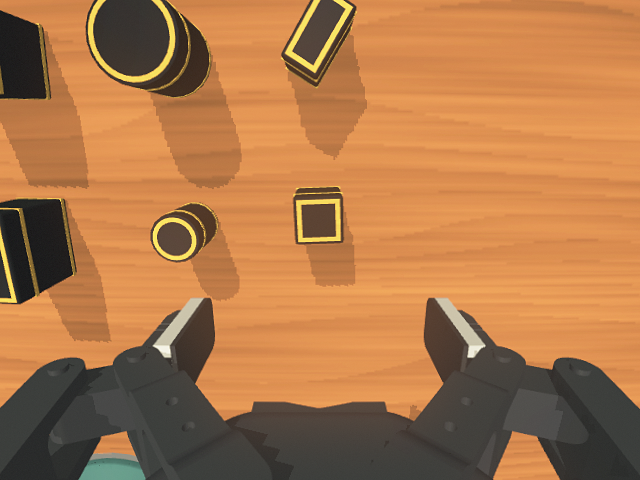

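The wrist view shows the square lid at (319,218), midway between the pads and square to them. Descend and grip.

Call:
apply_moves(increments="0 0 3 0 1;0 0 3 0 1;0 0 3 0 1;0 0 3 0 1;0 0 3 0 1;0 0 2.3 0 1;0 0 0 0 1;0 0 0 0 -1;0 0 0 0 -1;0 0 0 0 -1;0 0 0 0 -1;0 0 0 0 -1;0 0 0 0 -1;0 0 0 0 -1;0 0 0 0 -1", force=40)

```text
t: 3.45
tool_pos: [0.455, -0.2825, 0.0584]
tool_rot: [3.14, -0.002, -0.0]
ft_force: [-0.4, 0.1, 6.7]
opening: 0.49
finger_force: 39.6
```

Call:
apply_moves(increments="0 0 -2 0 -1;0 0 -3 0 -1;0 0 -3 0 -1;0 0 -3 0 -1;0 0 -3 0 -1;0 0 -1 0 -1;0 0 0 0 -1")

```text
t: 4.15
tool_pos: [0.4549, -0.2824, 0.2084]
tool_rot: [3.139, -0.003, -0.0]
ft_force: [1.1, -0.4, -1.5]
opening: 0.488
finger_force: 40.5
```

Call:
apply_moves(increments="0.9 -3 0 0 -1;0.9 -3 0 0 -1;0.9 -3 0 0 -1;0.9 -3 0 0 -1;0.9 -3 0 0 -1;0.9 -3 0 0 -1;0.9 -3 0 0 -1;0.9 -3 0 0 -1;0.9 -3 0 0 -1;0.9 -3 0 0 -1;0.9 -3 0 0 -1;0.9 -3 0 0 -1;0.9 -3 0 0 -1;0.9 -3 0 0 -1;0.9 -3 0 0 -1;0.9 -3 0 0 -1;0.9 -3 0 0 -1;0.5 -2 0 0 -1;0 0 0 0.096 -1;0 0 0 0.096 -1")

```text
t: 6.15
tool_pos: [0.6109, 0.2488, 0.2036]
tool_rot: [3.14, 0.004, -0.194]
ft_force: [0.4, -0.8, -1.0]
opening: 0.493
finger_force: 40.6
```

Call:
apply_moves(increments="0 0 0 0 -1;0 0 0 0 -1")

```text
t: 6.35
tool_pos: [0.6115, 0.2477, 0.2049]
tool_rot: [3.14, 0.002, -0.19]
ft_force: [-0.7, 0.2, -1.4]
opening: 0.489
finger_force: 40.6
```

Call:
apply_moves(increments="0 0 3 0 -1;0 0 3 0 -1;0 0 2 0 -1;0 0 2 0 -1;0 0 1 0 -1;0 0 1 0 -1;0 0 0.5 0 -1;0 0 0.5 0 -1;0 0 0.3 0 -1;0 0 0 0 -1;0 0 0 0 -1")

```text
t: 7.45
tool_pos: [0.6125, 0.2482, 0.074]
tool_rot: [-3.141, -0.001, -0.192]
ft_force: [-0.2, -0.7, -1.3]
opening: 0.492
finger_force: 40.6
```

Call:
apply_moves(increments="0 0 0.2 0 -1;0 0 0.2 0 -1;0 0 0 0 -1;0 0 0 0 0.5;0 0 0 0 0.5;0 0 0 0 1;0 0 0 0 1;0 0 0 0 1;0 0 -2 0 1;0 0 -3 0 1;0 0 -3 0 1;0 0 -3 0 1;0 0 -2 0 1;0 0 0 0 1")

```text
t: 8.85
tool_pos: [0.614, 0.249, 0.2033]
tool_rot: [-3.138, -0.005, -0.192]
ft_force: [-0.3, -0.3, -0.8]
opening: 1.002
finger_force: 0.0
```

Run:
```python
from cell import camera,observe
from h import *
print(observe()['tool_pos'])
c=camera('wrist');cv2.imwrite('pics/w2.png',c['pixels'][:,:,::-1])
for p,a,r in lids(c,.076): print(p,a,np.round(r[0],1),np.round(r[1],1),round(r[2],1))
```

```text
[0.61403416 0.24902663 0.20326113]
[157. 475.] 122.0 [395.1 456.9] [13.3 24.7] 30.5
[279. 458.] 1031.5 [399.2 328.5] [64.4 40.2] 10.6
[446. 455.] 422.0 [373.8 173.2] [65.9 16. ] 45.5
[198. 451.] 705.0 [419.1 405.3] [20.3 72.1] 20.7
[132. 438.] 86.0 [445.  464.1] [10.3 31.5] 89.9
[149. 384.] 73.5 [502.9 426.4] [ 4.8 43.4] 11.8
[187. 363.] 294.5 [517.7 388.3] [36.4 19.2] 32.9
[611. 365.] 1860.5 [4.377e+02 2.000e-01] [113.2  48.6] 39.8
[583. 411.] 6082.5 [394.9  36.4] [237.5  93.2] 12.5
[ 50. 403.] 11150.5 [488.3 526.9] [118.9 229.2] 62.8
[612. 198.] 3598.0 [597.4  15.1] [46.8 55.1] 88.5
[590. 197.] 1842.5 [600.   27.6] [63.5 71.3] 87.9
[559. 174.] 2641.0 [609.1  48.2] [80.2 67.3] 87.5
[519.   6.] 1038.0 [743.4  80.1] [61.6 12. ] 80.9
```

View pics/w2.png

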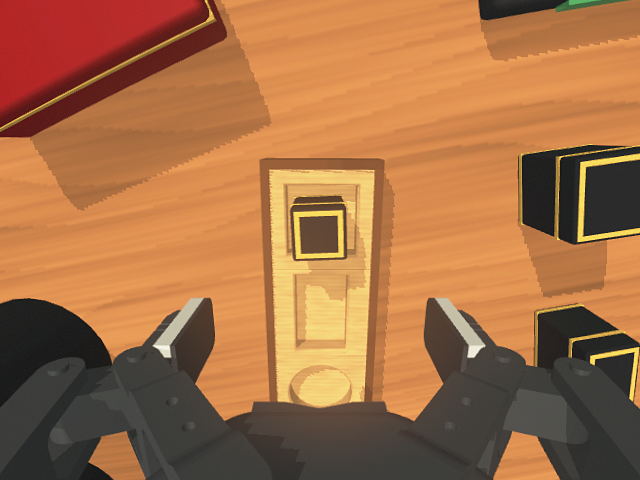

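The wrist view shows the square tin (lid at about (320,234)) standing upright in the square pocket. The oblong pocket is at (321,310) and the round one at (320,387), so the pocket order is confirmed. Next is the oblong tin.

Call:
apply_moves(increments="0.5 2.9 0 0 1;0.5 2.9 0 0 1;0.5 2.9 0 0 1;0.5 2.9 0 0 1;0.5 2.9 0 0 1;0.5 2.9 0 0 1;0.5 2.9 0 0 1;0.5 2.9 0 0 1;0.5 2.9 0 0 1;0.5 2.9 0 0 1;0.5 2.9 0 0 1;0.5 2.9 0 0 1;0.5 2.9 0 0 1;0.5 2.9 0 0 1;0.5 2.9 0 0 1;0.5 2.9 0 0 1;0.5 2.9 0 0 1;0.9 3 0 0 1;0 0 0 0.12 1;0 0 0 0.12 1")

```text
t: 10.9
tool_pos: [0.603, -0.2847, 0.197]
tool_rot: [3.141, 0.004, -0.44]
ft_force: [-0.1, 0.9, 0.2]
opening: 1.001
finger_force: 0.0
```

Call:
apply_moves(increments="0 0 0 0.123 1;0 0 0 0 1;0 0 0 0 1")

```text
t: 11.2
tool_pos: [0.604, -0.2829, 0.1982]
tool_rot: [3.141, 0.002, -0.552]
ft_force: [0.5, -0.0, -0.0]
opening: 0.996
finger_force: 0.0
```

Run:
```python
from cell import camera,observe
from h import *
o=observe();print(o['tool_pos'],o['tool_rot'])
c=camera('wrist');cv2.imwrite('pics/w3.png',c['pixels'][:,:,::-1])
for p,a,r in lids(c,.064):
    if 200<p[0]<440 and p[1]<350: print(p,a,np.round(r[0],1),np.round(r[1],1),round(r[2],1))
```

```text
[ 0.6040313  -0.28287057  0.19817636] [ 3.14102490e+00  2.07686880e-03 -5.52115726e-01]
```

View pics/w3.png

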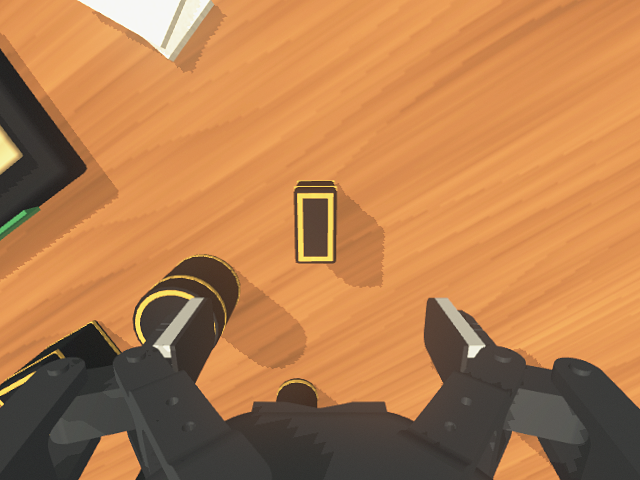

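The oblong lid at (315,228) lies along the pads and between them. Descend and grip.

Call:
apply_moves(increments="0.2 0 3 0 1;0 0 3 0 1;0 0 3 0 1;0 0 2.5 0 1;0 0 2 0 1;0 0 0.5 0 1;0 0 0 0 1;0 0 0 0 -1;0 0 0 0 -1;0 0 0 0 -1;0 0 0 0 -1;0 0 0 0 -1;0 0 0 0 -1;0 0 0 0 -1;0 0 0 0 -1;0 0 0 0 -1")

```text
t: 12.85
tool_pos: [0.6071, -0.2842, 0.0608]
tool_rot: [-3.141, -0.002, -0.555]
ft_force: [-0.5, 2.1, 5.1]
opening: 0.365
finger_force: 39.4
```

Call:
apply_moves(increments="0 0 -2 0 -1;0 0 -3 0 -1;0 0 -3 0 -1;0 0 -3 0 -1;0 0 -3 0 -1;0 0 -2 0 -1;0 0 0 -0.12 -1;0 0 0 -0.12 -1;0 0 0 -0.12 -1;0 0 0 0 -1;0 0 0 0 -1")

```text
t: 13.95
tool_pos: [0.606, -0.2845, 0.2193]
tool_rot: [-3.142, 0.0, -0.198]
ft_force: [0.4, -0.8, -0.5]
opening: 0.365
finger_force: 39.6
```

Call:
apply_moves(increments="-1 -2.9 0 0 -1;-1.1 -2.9 0 0 -1;-1 -2.9 0 0 -1;-1.1 -2.9 0 0 -1;-1 -2.9 0 0 -1;-1.1 -2.9 0 0 -1;-1 -2.9 0 0 -1;-1.1 -2.9 0 0 -1;-1 -2.9 0 0 -1;-1.1 -2.9 0 0 -1;-1 -2.9 0 0 -1;-1.1 -2.9 0 0 -1;-1 -2.9 0 0 -1;-1.1 -2.9 0 0 -1;-1 -2.9 0 0 -1;-1.1 -2.9 0 0 -1;-1 -2.9 0 0 -1;-1.1 -2.9 0 0 -1;0 0 0 0 -1;0 0 0 0 -1")

```text
t: 15.95
tool_pos: [0.5218, 0.2649, 0.2193]
tool_rot: [3.141, 0.0, -0.195]
ft_force: [0.6, -1.0, -0.6]
opening: 0.363
finger_force: 39.7
```

Call:
apply_moves(increments="0 0 3 0 -1;0 0 3 0 -1;0 0 2.5 0 -1;0 0 2 0 -1;0 0 1.5 0 -1;0 0 1 0 -1;0 0 0.5 0 -1;0 0 0.5 0 -1;0 0 0.4 0 -1;0 0 0 0 -1;0 0 0 0 -1")

```text
t: 17.05
tool_pos: [0.5224, 0.2646, 0.076]
tool_rot: [-3.141, -0.001, -0.195]
ft_force: [0.6, 0.3, 0.1]
opening: 0.364
finger_force: 39.7
```

Call:
apply_moves(increments="0 0 0.2 0 -1;0 0 0.1 0 -1;0 0 0 0 -1;0 0 0 0 0.2;0 0 0 0 0.5;0 0 0 0 1;0 0 0 0 1;0 0 0 0 1;0 0 -2 0 1;0 0 -3 0 1;0 0 -3 0 1;0 0 -3 0 1;0 0 -2 0 1;0 0 0 0 1")

```text
t: 18.45
tool_pos: [0.5238, 0.2655, 0.2058]
tool_rot: [-3.138, -0.005, -0.195]
ft_force: [-0.3, 0.3, -0.1]
opening: 1.002
finger_force: 0.0
```

Run:
```python
from cell import camera,observe
from h import *
print(observe()['tool_pos'])
c=camera('wrist');cv2.imwrite('pics/w4.png',c['pixels'][:,:,::-1])
```

```text
[0.52375982 0.26546113 0.20582364]
```

View pics/w4.png

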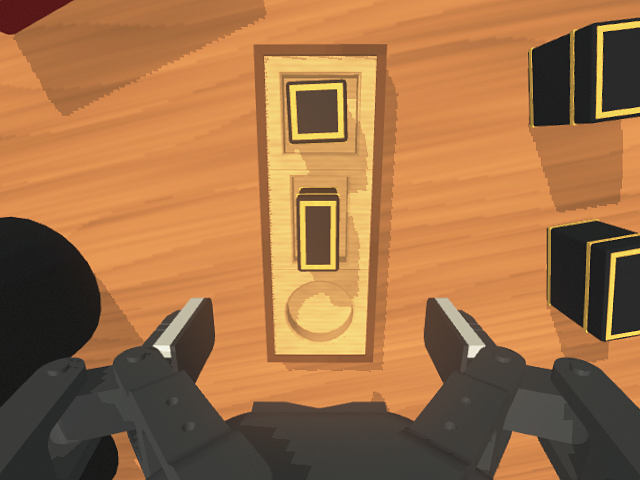

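Both the square (317,111) and oblong (318,232) tins stand in their pockets. Next is the round tin.

Call:
apply_moves(increments="0 2.8 0 0 1;0 2.8 0 0 1;0 2.8 0 0 1;0 2.8 0 0 1;0 2.8 0 0 1;0 2.8 0 0 1;0 2.8 0 0 1;0 2.8 0 0 1;0 2.8 0 0 1;0 2.8 0 0 1;0 2.8 0 0 1;0 2.8 0 0 1;0 2.8 0 0 1;0 2.8 0 0 1;-0.4 3.3 0 0 1;0 0 0 0 1;0 0 0 0 1")

```text
t: 20.2
tool_pos: [0.4348, -0.152, 0.2014]
tool_rot: [-3.141, 0.002, -0.197]
ft_force: [0.7, 0.1, 0.4]
opening: 1.002
finger_force: 0.0
```

Run:
```python
from cell import camera,observe
from h import *
print(observe()['tool_pos'])
c=camera('wrist');cv2.imwrite('pics/w5.png',c['pixels'][:,:,::-1])
```

```text
[ 0.43480525 -0.15195627  0.20139395]
```

View pics/w5.png

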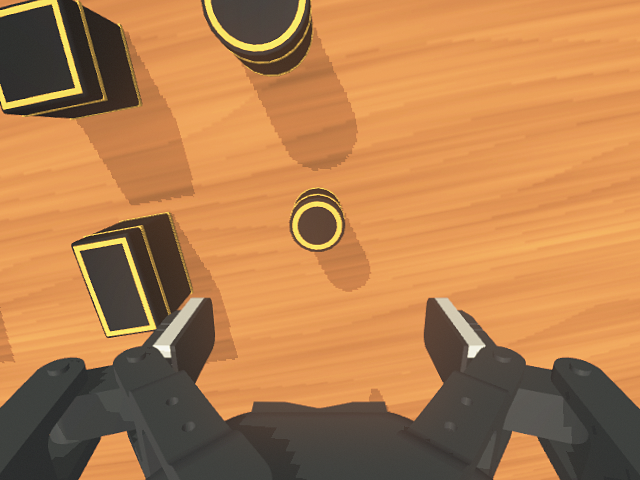

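The round lid at (317,225) lies centred between the pads. Descend and grip.

Call:
apply_moves(increments="0.2 0 3 0 1;0 0 3 0 1;0 0 3 0 1;0 0 2.5 0 1;0 0 2 0 1;0 0 0.8 0 1;0 0 0 0 1;0 0 0 0 -1;0 0 0 0 -1;0 0 0 0 -1;0 0 0 0 -1;0 0 0 0 -1;0 0 0 0 -1;0 0 0 0 -1;0 0 0 0 -1;0 0 0 0 -1")

```text
t: 21.85
tool_pos: [0.4457, -0.1464, 0.0657]
tool_rot: [-3.136, -0.014, -0.19]
ft_force: [0.4, 20.4, 47.7]
opening: 0.003
finger_force: 22.2
```

Call:
apply_moves(increments="0 0 -2 0 -1;0 0 -3 0 -1;0 0 -3 0 -1;0 0 -3 0 -1;0 0 -3 0 -1;0 0 -1.5 0 -1;0 0 0 0 -1;0 0 0 0 -1")

```text
t: 22.65
tool_pos: [0.4375, -0.1521, 0.2145]
tool_rot: [3.141, -0.0, -0.196]
ft_force: [-0.0, -0.3, -0.3]
opening: 0.001
finger_force: 0.0
```

The fingers shut on nothing, so the round tin slipped out. Look.

Run:
```python
from cell import camera,observe
from h import *
import pickle
for n in('top','side'):
    c=camera(n);pickle.dump(c,open(n+'2.pkl','wb'));cv2.imwrite(f'pics/{n}6.png',c['pixels'][:,:,::-1])
```

```text
(no output)
```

View pics/side6.png

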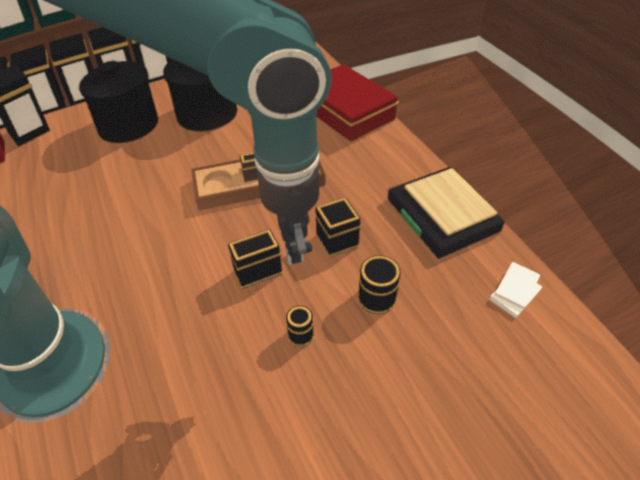

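View pics/top6.png

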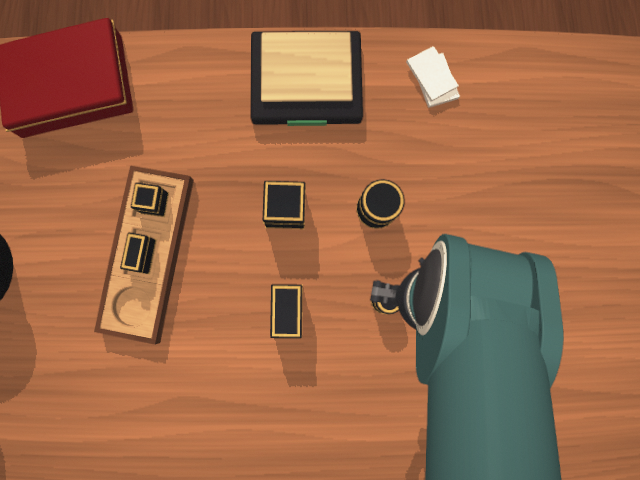

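Run:
```python
import pickle
from h import *
for f in('side','side2'):
    c=pickle.load(open(f+'.pkl','rb'))
    for p,a,r in lids(c,.064):
        if 280<p[0]<320 and 290<p[1]<350: print(f,p,a,np.round(r[0],1),np.round(r[1],1),round(r[2],1))
    im=c['pixels'][300:360,275:330,::-1]; cv2.imwrite(f'pics/{f}c.png',im)
a=[cv2.resize(cv2.imread(f'pics/{f}c.png'),None,fx=7,fy=7,interpolation=cv2.INTER_CUBIC) for f in('side','side2')]
cv2.imwrite('pics/cmp.png',np.hstack(a))
```

```text
side [300. 336.] 163.5 [ 421.8 -186.6] [24.8 38.4] 68.9
side [299. 316.] 145.5 [ 436.6 -149.2] [24.1 25.6] 63.0
side2 [300. 337.] 162.0 [ 421.8 -187.2] [23.9 36.6] 66.1
side2 [299. 316.] 145.5 [ 436.6 -149.2] [24.1 25.6] 63.1
```

View pics/cmp.png

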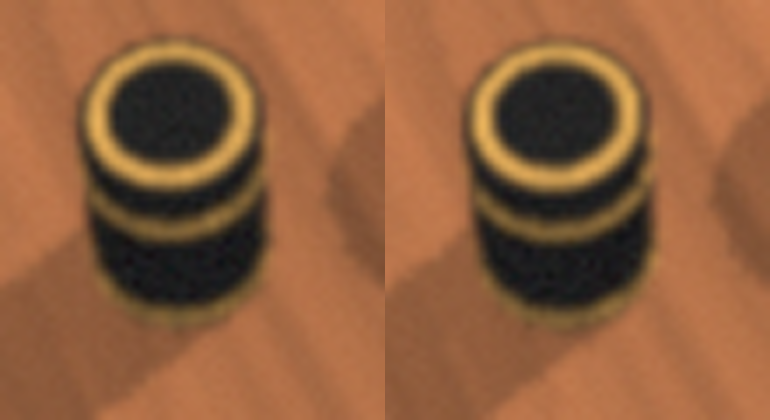

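The side view is pixel-identical before and after: the tin stands upright at its old place, so it rocked free and fell back. For a round tin the offset along the pads matters, so measure it precisely from the wrist camera.

Call:
apply_moves(increments="0 0 0 0 1;0 0 0 0 1;0 0 0 0 1;0 0 0 0 1;0 0 0 0 1;0 0 0 0 1")

```text
t: 23.35
tool_pos: [0.4377, -0.1521, 0.2145]
tool_rot: [3.142, 0.0, -0.195]
ft_force: [0.7, -0.5, 0.2]
opening: 0.993
finger_force: 0.0
```

```bash
cat >> h.py <<'E'
def brass(c,z):
    hsv=cv2.cvtColor(np.ascontiguousarray(c['pixels'][:,:,::-1]),cv2.COLOR_BGR2HSV)
    m=cv2.inRange(hsv,(20,130,120),(36,255,255))
    cs,h=cv2.findContours(m,cv2.RETR_CCOMP,cv2.CHAIN_APPROX_NONE);o=[]
    for k,q in zip(cs,h[0]):
        if q[3]>=0 and cv2.contourArea(k)>150:
            w=cast(c,k[:,0],z)[:,:2].astype(np.float32);o.append((k[:,0].mean(0).round(),cv2.minAreaRect(w*1000)))
    return o
E
python3 - <<'E'
from cell import camera,observe
from h import *
import pickle
o=observe();print(o['tool_pos'],o['tool_rot'],o['opening'])
c=camera('wrist');cv2.imwrite('pics/w7.png',c['pixels'][:,:,::-1]);print(c['position'],c['attitude'])
for p,r in brass(c,.064): print(p,np.round(r[0],1),np.round(r[1],1),round(r[2],1))
t=pickle.load(open('top2.pkl','rb'))
print('top tray tins');
for p,a,r in lids(t,.076):
    if p[0]<180:print(p,np.round(r[0],1),np.round(r[1],1),round(r[2],1))
E
```

```text
[ 0.43771907 -0.15209869  0.21453354] [ 3.14157494e+00  6.67085713e-05 -1.95328470e-01] 0.9929203196493486
[ 0.50628933 -0.16688533  0.3596934 ] [ 2.86449041e+00  6.67914293e-04 -1.76597713e+00]
[124. 284.] [416.  31.] [40.8 79.8] 88.6
[318. 225.] [ 436.9 -152. ] [33.  32.4] 33.6
top tray tins
[133. 252.] [520.1 266.2] [17.9 45.6] 78.8
[146. 255.] [514.8 243.1] [20.2 59.4] 76.3
[  4. 267.] [497.3 484.9] [107.6  22. ] 2.4
[144. 196.] [611.9 248.5] [27.2 27.5] 80.9
[153. 204.] [595.9 232.1] [43.9 59.5] 38.9
[174. 261.] [506.3 197.2] [  6.3 274.8] 78.8
```

The tin is at (0.4369, -0.152), upright, and the tool is within 1 mm of it. Try again stepwise, a little lower, watching the closing.

Call:
apply_moves(increments="0 0 3 0 1;0 0 3 0 1;0 0 3 0 1;0 0 3 0 1;0 0 2.5 0 1;0 0 1.5 0 1;0 0 0 0 1;0 0 0 0 1", force=30)

```text
t: 24.2
tool_pos: [0.4379, -0.1521, 0.0548]
tool_rot: [3.142, 0.0, -0.195]
ft_force: [0.8, -0.8, 0.9]
opening: 1.0
finger_force: 0.0
```

Call:
apply_moves(increments="0 0 0 0 0.3;0 0 0 0 0.3;0 0 0 0 0.15;0 0 0 0 0.15")

```text
t: 24.6
tool_pos: [0.438, -0.1522, 0.0551]
tool_rot: [3.141, -0.001, -0.195]
ft_force: [0.1, 0.3, -0.4]
opening: 0.567
finger_force: 0.0
```

Call:
apply_moves(increments="0 0 0 0 0;0 0 0 0 0")

```text
t: 24.8
tool_pos: [0.4383, -0.1521, 0.0553]
tool_rot: [3.141, -0.001, -0.195]
ft_force: [-0.7, 1.2, 5.4]
opening: 0.515
finger_force: 29.7
```

Run:
```python
from cell import camera
from h import *
c=camera('wrist');cv2.imwrite('pics/w8.png',c['pixels'][:,:,::-1])
c=camera('side');cv2.imwrite('pics/s8.png',cv2.resize(c['pixels'][220:360,230:400,::-1],None,fx=4,fy=4,interpolation=cv2.INTER_CUBIC))
```

```text
(no output)
```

View pics/w8.png

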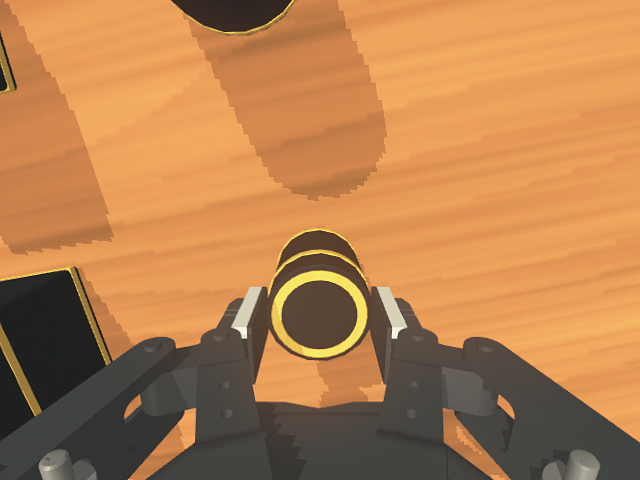

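The wrist view shows the round tin (lid at (318,315)) centred between both pads at opening 0.515, gripped with 30 N. Lift a little and check.

Call:
apply_moves(increments="0 0 0 0 -0.1;0 0 0 0 -0.2;0 0 -0.5 0 -0.2;0 0 -0.5 0 -0.2;0 0 -1 0 -0.2;0 0 0 0 -0.2")

```text
t: 25.5
tool_pos: [0.4386, -0.1524, 0.0759]
tool_rot: [3.141, -0.003, -0.195]
ft_force: [-0.2, 0.3, 0.5]
opening: 0.521
finger_force: 30.7
```

Call:
apply_moves(increments="0 0 -2 0 -0.2;0 0 -2.5 0 -0.2;0 0 -3 0 -0.2;0 0 -3 0 -0.2;0 0 -2 0 -0.2;0 0 -1 0 -0.2;0 0 0 0 -0.2")

```text
t: 26.2
tool_pos: [0.4383, -0.1523, 0.2106]
tool_rot: [3.141, -0.003, -0.195]
ft_force: [0.2, 0.3, -1.9]
opening: 0.519
finger_force: 31.0
```

Call:
apply_moves(increments="-0.3 -1.4 0 0 -0.2;-0.6 -2.8 0 0 -0.2;-0.6 -2.8 0 0 -0.2;-0.6 -2.8 0 0 -0.2;-0.6 -2.8 0 0 -0.2;-0.6 -2.8 0 0 -0.2;-0.6 -2.8 0 0 -0.2;-0.6 -2.8 0 0 -0.2;-0.6 -2.8 0 0 -0.2;-0.6 -2.8 0 0 -0.2;-0.6 -2.8 0 0 -0.2;-0.6 -2.8 0 0 -0.2;-0.6 -2.8 0 0 -0.2;-0.6 -2.8 0 0 -0.2;-0.6 -2.8 0 0 -0.2;-0.5 -1.8 0 0 -0.2;0 0 0 0 -0.2;0 0 0 0 -0.2")

```text
t: 28.0
tool_pos: [0.429, 0.281, 0.2081]
tool_rot: [3.139, 0.002, -0.195]
ft_force: [0.1, 0.3, -1.6]
opening: 0.514
finger_force: 31.0
```

Call:
apply_moves(increments="0.1 0 3 0 -0.2;0 0 3 0 -0.2;0 0 2.5 0 -0.2;0 0 2 0 -0.2;0 0 1.5 0 -0.2;0 0 0.8 0 -0.2;0 0 0.5 0 -0.2;0 0 0.4 0 -0.2;0 0 0 0 -0.2;0 0 0 0 -0.2")

```text
t: 29.0
tool_pos: [0.4311, 0.2816, 0.0731]
tool_rot: [-3.141, -0.001, -0.195]
ft_force: [0.2, -0.0, -0.9]
opening: 0.516
finger_force: 31.0
```

Call:
apply_moves(increments="0 0 0.2 0 -0.2;0 0 0.2 0 -0.2;0 0 0.1 0 -0.2;0 0 0 0 -0.2")

```text
t: 29.4
tool_pos: [0.4307, 0.2815, 0.0675]
tool_rot: [3.141, 0.0, -0.195]
ft_force: [-0.7, 0.9, -0.8]
opening: 0.509
finger_force: 31.0
```

Call:
apply_moves(increments="0 0 0 0 0.2;0 0 0 0 0.4;0 0 0 0 0.6;0 0 0 0 0.8;0 0 0 0 1;0 0 0 0 1;0 0 0 0 1;0 0 -2 0 1;0 0 -3 0 1;0 0 -3 0 1;0 0 -3 0 1;0 0 -3 0 1;0 3 0 0 1;0 3 0 0 1;0 3 0 0 1;0 3 0 0 1;0 3 0 0 1;0 3 0 0 1;0 0 0 0 1;0 0 0 0 1")

```text
t: 31.4
tool_pos: [0.3959, 0.1047, 0.2078]
tool_rot: [-3.141, -0.001, -0.197]
ft_force: [-0.4, 0.5, 0.9]
opening: 1.0
finger_force: 0.0
```

Run:
```python
from cell import camera,observe
from h import *
o=observe();print(o['t'],o['tool_pos'])
c=camera('side');c2=camera('top')
for p,a,r in lids(c2,.076): print(p,a,np.round(r[0],1),np.round(r[1],1),round(r[2],1))
a=cv2.resize(c['pixels'][130:290,170:400,::-1],(800,556),interpolation=cv2.INTER_CUBIC);cv2.imwrite('pics/s9.png',a)
```

```text
31.4 [0.39594695 0.10469668 0.20781638]
[234. 451.] 85.5 [199.1 100.9] [93.2  5.7] 13.6
[212. 374.] 997.0 [324.9 131. ] [185.9  34.1] 22.3
[105. 348.] 172.0 [363.  307.9] [95.2 17.2] 1.5
[225. 335.] 1641.0 [380.9 131.5] [120.3  76.8] 58.8
[123. 307.] 210.0 [429.2 281.6] [25.8 27.8] 44.5
[137. 301.] 68.5 [441.5 257.5] [29.1 18. ] 30.8
[285. 311.] 873.0 [421.5  16.3] [33.8 70.6] 89.4
[269. 326.] 163.5 [402.1  37.9] [ 31.3 119.5] 76.5
[133. 252.] 262.0 [520.1 266.2] [17.9 45.6] 78.8
[146. 255.] 271.5 [514.8 243.1] [20.2 59.4] 76.3
[  4. 267.] 528.0 [497.3 484.9] [107.6  22. ] 2.4
[289. 221.] 211.0 [576.8  19. ] [65.4 38.1] 89.3
[370. 215.] 138.0 [ 578.5 -126.8] [67.2 38.8] 50.8
[144. 196.] 232.0 [611.9 248.6] [27.4 27.4] 81.2
[153. 204.] 269.5 [595.9 232.1] [43.9 59.5] 38.9
[283. 201.] 930.0 [601.5  18.5] [52.2 51.9] 87.5
[383. 200.] 831.5 [ 601.1 -145.3] [55.  53.7] 89.5
[179. 235.] 263.5 [548.1 189.4] [  6.4 189.7] 79.3
[306.  87.] 3295.5 [816.2 -21.3] [189.1 165.6] 89.7
```

View pics/s9.png

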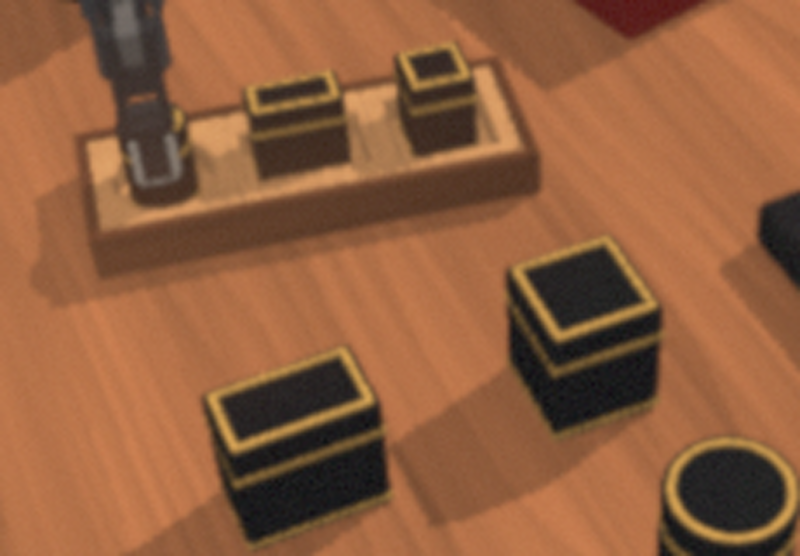

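The side view shows all three small tins upright in their own pockets, and the top view puts their centres within about 3 mm of the pocket centres. The large tins' contours have not moved, and the gripper is clear at 0.208 m.

```bash
python3 -c "
from cell import hand_in;print(hand_in())"
```

```text
the job is handed in; nothing more can be done
None
```

I handed the job in at about 31 s of the 96 s allowed: the last camera check showed all three small tins upright in their own pockets, centres within about 3 mm, and the large tins unmoved. The first grip on the round tin slipped off and was redone; no verdict came back from the hand-in.

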